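# Fit the tommy bar into the bench vise's screw

## Task

The padlock in the bench vise is to be let out next, but the vise's tommy bar was put away in the wooden tool block. Take the bar out of the block and pass its tapered end down through the slanting cross hole in the head of the vise screw until the bar is fully home, its thick head resting on the screw head, then let go of it. Leave the other tools standing in the block, and the pot and the spectacles where they are.

Things in the scene. Friction and masses are not known exactly. Their poses are not given: they have to be found in the camera images.
- tommy_bar: Loose bright steel bar, about 0.28 kg: rod 12 mm thick, 110 mm long below its head, the last 10 mm tapering to a 6 mm flat; on top a plain round head 30 mm thick, 34 mm high, with two thin dark grooves: grip it there. Origin: centre of the tapered end's flat; z runs to the head. Starts upright within 3 degrees in any of the block's sockets, origin 15 mm above the bench, head at 125 to 159 mm.
- bar_seat (a point): Point on the tommy bar's axis at the flat underside of its head, 110 mm from the bar's origin; axes as the bar's. In the slanting hole the bar may not slide down by its own weight: it may need pushing home (a few newtons).
- vise: Fixed bench vise, 90 mm jaws, blue-grey, on a hardwood riser; a brass padlock is in its jaws. Origin on the bench under the swivel; x runs along the screw, whose head is at the -x end. Jaw tops 190 mm, padlock 241 mm above the bench, 90 mm or more behind the cross hole; the slide's nose, 28 mm each side of the screw axis and 25 mm above it, begins 52 mm behind the hole's axis.
- screw_hole (a point): Centre of the cross hole in the screw's head, 140 mm above the bench, 157 mm from the vise's origin along its -x. Hole 16 mm wide, right through (34 mm), 1.5 mm chamfers. z: hole axis, out of the upper mouth, leaning 24 to 43 degrees from vertical to the vise's -y side. x: along the screw to the jaws. The screw is clamped tight and does not turn. A bar fully home clears the bench.
- screw_seat (a point): Centre of the hole's upper mouth, on the milled flat where the bar's head comes to rest: 17 mm from the hole's centre along z. Axes as screw_hole. The screw's head is a bright steel barrel 42 mm thick along the screw axis, from 18 mm before the hole to 30 mm behind it.
- tool_block: Pale wooden tool block (fixed), 60 x 230 x 70 mm high, with a row of three sockets along its y axis at -70, 0 and +70 mm: 14 mm wide, 55 mm deep. Origin: centre of its underside on the bench.
- drift_punch: Bystander in the block: blackened drift punch, a plain 12 mm rod without a head, 122 mm long, tip down. Origin at its tip.
- file: Bystander in the block: small file with a turned wooden handle 26 mm thick, 158 mm overall, handle up. Origin at its lower end.
- powder_pot: Bystander on the bench: closed pink plastic pot of powder, 72 mm in diameter, 48 mm high. Origin: centre of its underside.
- spectacles: Bystander on the bench: amber safety spectacles, about 145 x 125 x 44 mm high. Origin: on the bench under the bridge.
Things that resemble listed ones, but are neither listed nor needed, are in the scene too. Of the things that look like the tommy_bar, the middle-sized one is meant.

How it is judged:
By the outcome, as a careful person would: the job done as asked, in the order asked, and still so for the second after the job is handed in, with the robot touching nothing.
It also fails if it takes over 38 s, if anything falls off the work surface, if the arm or the gripper's body presses on something with over 40 N, if the wrist force passes 120 N, or if a joint passes its speed limit or range.

## Robot

A 6-joint arm with a two-finger parallel gripper is mounted at the origin on the work surface. World frame = base frame: x ahead of the robot, y to its left, z up, the work surface at z = 0. Lengths are in m, angles in rad, forces in N, time in s.
With the tool pointing down it reaches from about 0.35 to 0.975 m from the base axis. Payload 4.9 kg.
Tool frame: the origin (TCP) lies midway between the tips of the shut fingers; the grasp point (between the pads) lies 19 mm behind it; z points along the fingers, y is the line along which they close (so a half turn about z gives the same grasp; the last joint's range is limited). The gripper opens to 85 mm and grips with 20 to 120 N. Pads are 22 mm wide; open, the fingers measure 114 mm over their backs; the gripper's body (76 mm by 85 mm) begins 54 mm behind the grasp point. The pads swing forward as they close: fully open they stand 13 mm farther back than shut.
Start: joints at [1.08, 0.053, 1.613, -0, 1.476, -0.119], TCP at [0.227, 0.582, 0.231] pointing down, gripper open.
Joint ranges: [-3.01, 3.01], [-1.01, 2.22], [0.06, 2.58], [-1.02, 4.17], [0.09, 2.62], [-3.14, 3.14]. Speed limits (rad/s): [2.57, 2.57, 3.14, 3.14, 3.14, 3.14].

## Interface

Orientations are given as a unit quaternion [w, x, y, z].
In Python, from plant import state, grab_frame, job_done, cut_out, place_of gives the robot as it stands.
- The arm moves only by the tool jog_arm, never from a script. Its argument "motion" is text: rows parted by semicolons, each of 7 numbers parted by spaces: the opening in per cent of the stroke, from 0 (shut) to 100 (fully open), then the shift along the tool's x, y, z as a fraction of full scale, then the turn, a rotation vector about the tool's x, y, z as a fraction of full scale. A call has exactly 5 rows; each row is the pose to reach, as a shift and turn from the pose commanded when the call began, along the tool's axes at that moment; what a row does not reach only later rows make up. Full scale, the value 1, is 50 cm for a shift and 1.5 rad for a turn. A row lasts 1/8 s, in which the tool goes at most 62.5 mm and 10.7 degrees, less where a joint would pass 70% of its speed; a pose out of reach is approached as far as the arm can. A call with a number of a shift or a turn outside -1 to 1 is refused whole. A call with a gripper value outside its range is refused whole. The fingers move at their own pace and stop on an object; the grip force is fixed at half the most. Time passes only in rows, so rows that repeat a pose let the fingers close, or fill a call up. It gives the time, the measured TCP pose, the force, the opening and the grip force at its end, in the units of the state.
- state(): the state, without advancing time (a new reading comes with each control period).
- grab_frame(name): name is "scene" or "top" or "wrist"; returns a dict with "color" (384x512x3 uint8, red, green, blue), "range_z" (384x512 float32, m along the optical axis (not along the pixel's ray), 0 where there is no reading), "intrinsics" (3x3 intrinsics, pixels), "world_from_camera" (4x4, takes a point from camera to world coordinates). Camera axes: x right, y up, looking along -z (the intrinsics and any distortion apply to the point x, -y, -z); pixel columns grow to the right and rows downward; lengths in m; the calibration is good to about 2 mm. A picture is of the moment at which its call begins.
- job_done(): hands the job in; it is judged then, once.
Trained networks look in the newest picture that a camera, given by its name, has taken for a name from the list of things; names that differ only in an ending like _2 or _b are one class to them, and where a whole thing is asked for, a point or a joint stands for the part that bears it (a point fixed in the world has none). Each returns a list of dicts, best first, with "p" (0 to 1); they miss things now and then, are a little off and sometimes report something else, mostly with a low value. They report only what shows in the picture. A call takes as long as a camera call. They do not tell look-alikes from the thing itself.
- cut_out(camera, thing): "pixels" (384x512 bool, what is visible of it).
- place_of(camera, thing): "at" ([x, y, z] in m, in world coordinates, good to about 4 mm: a listed point, or the origin of a listed thing).
The state is a dict: "time": time; "joint_pos": joint angles; "joint_vel": joint speeds; "joint_efforts": joint torques, N m; "tool_pos": TCP position; "tool_rot": TCP orientation; "contact_force": force on the tool from outside, world axes, zero at the start; "ft_torque": the same for the moment, N m; "gripper_width": opening from 0.0 (shut) to 1.0 (fully open); "grasp_force": force on a finger pad.
Only numpy, scipy, OpenCV 4.12 (cv2) and the standard library are available. Lean on these libraries where they do the work, as an engineer would, in place of code of your own. Each camera call takes 0.05 s, during which the arm holds its last target. There are 200 camera calls.

## Working session

There is one attempt and no reset: what is moved stays moved. The work goes in short steps, Python scripts to look and compute and a tool call to move; the robot and the scene stay as the last step left them, time stands still between calls to the robot, and variables do not carry over. Pictures are saved under pics/ and viewed, at most 10 in all, crops included, and the job is handed in when it is done.

Besides the shell and the picture viewer there is one more tool, called as a command line: name --argument value ..., lists and objects as JSON in quotes. jog_arm: Moves the arm, as the interface text tells. Shift numbers are shares of 50 cm and turn numbers shares of 1.5 rad, none past 1 either way. Its arguments: {"type":"object","properties":{"motion":{"type":"string"}},"required":["motion"]}

```bash
mkdir -p pics; cat > h.py <<'E'
import numpy as np, cv2
from plant import *
def cloud(f):
    K=f["intrinsics"];z=f["range_z"];v,u=np.mgrid[:384,:512]
    P=np.stack([(u-K[0,2])/K[0,0]*z,-(v-K[1,2])/K[1,1]*z,-z],-1)
    T=f["world_from_camera"];W=P@T[:3,:3].T+T[:3,3]; W[z==0]=np.nan
    return W
def save(f,n): cv2.imwrite("pics/"+n,f["color"][...,::-1])
E
python3 - <<'E'
from h import *
np.set_printoptions(precision=4,suppress=True)
s=state();print(s["time"],s["tool_pos"],s["tool_rot"])
ims=[]
for c in("scene","top"):
    f=grab_frame(c);np.savez(c+"0.npz",**f);ims.append(f["color"]);print(c,f["intrinsics"][0],f["world_from_camera"][:3,3],f["world_from_camera"][:3,2])
    for t in("tommy_bar","vise","screw_hole","screw_seat","tool_block","drift_punch","file","powder_pot","spectacles"):
        print(c,t,[(round(d["p"],2),np.round(d["at"],4).tolist()) for d in place_of(c,t)])
cv2.imwrite("pics/a.png",cv2.resize(np.vstack(ims),(800*512//1024*2,600*1)) [...,::-1]) if 0 else [cv2.imwrite(f"pics/a{i}.png",cv2.resize(m,(800,600))[...,::-1]) for i,m in enumerate(ims)]
print(state()["time"])
E
```

```text
0.0 [0.2268 0.5818 0.2301] [-0.0003  0.1848  0.9828 -0.001 ]
scene [423.6285   0.     253.3891] [1.4385 0.3359 0.7573] [0.7784 0.1731 0.6035]
scene tommy_bar [(0.67, [0.516, 0.5011, -0.0029]), (0.61, [0.6312, 0.3477, 0.0012])]
scene vise [(0.92, [0.7334, -0.2039, 0.0001])]
scene screw_hole [(0.81, [0.7184, -0.0488, 0.1402])]
scene screw_seat [(0.86, [0.708, -0.0477, 0.1554]), (0.57, [0.552, 0.355, 0.128])]
scene tool_block [(0.86, [0.5334, 0.2888, -0.001])]
scene drift_punch []
scene file []
scene powder_pot [(0.59, [0.4369, -0.0503, -0.0029])]
scene spectacles [(0.72, [0.69, 0.2421, -0.003])]
top [362.0287   0.     258.8479] [0.4765 0.146  0.9795] [-0.13    0.0314  0.991 ]
top tommy_bar [(0.63, [0.5182, 0.2196, 0.0156]), (0.6, [0.6304, 0.34, 0.0011]), (0.6, [0.5322, 0.2874, 0.0026]), (0.56, [0.5109, 0.5024, 0.0004]), (0.54, [0.5503, 0.3515, 0.0159])]
top vise [(0.91, [0.7273, -0.2058, -0.0008]), (0.43, [0.5498, 0.3511, 0.1239])]
top screw_hole [(0.82, [0.7159, -0.0467, 0.1363]), (0.48, [0.5487, 0.3545, 0.0177])]
top screw_seat [(0.74, [0.7093, -0.0478, 0.154]), (0.7, [0.5489, 0.3528, 0.0179])]
top tool_block [(0.81, [0.537, 0.2883, -0.0011])]
top drift_punch [(0.62, [0.5161, 0.2198, 0.0116])]
top file [(0.66, [0.5346, 0.2888, 0.0142])]
top powder_pot [(0.6, [0.43, -0.0488, -0.0025])]
top spectacles [(0.86, [0.6933, 0.2446, 0.0021])]
1.0
```

View pics/a0.png

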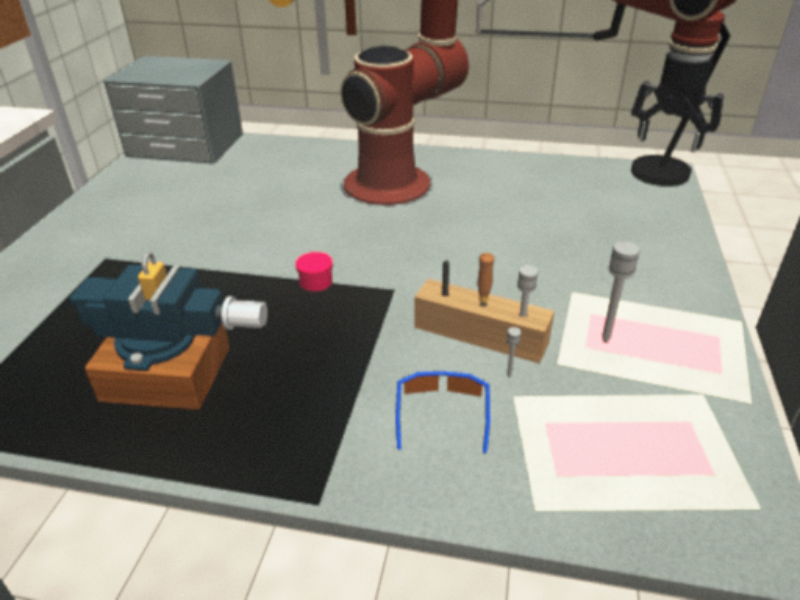

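View pics/a1.png

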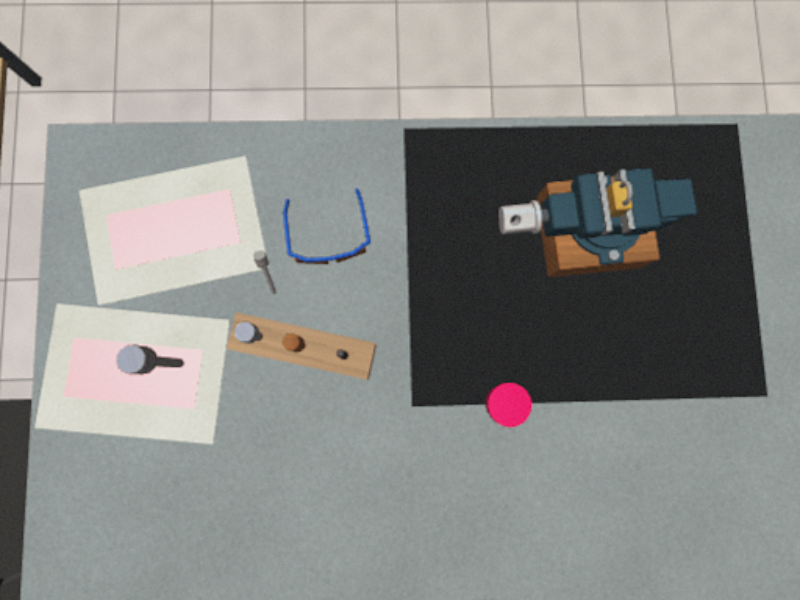

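The right bar is the one in the block, with its head at (245,332) in the top view. The small bar at (262,258) and the big one at (135,360) are decoys. The vise screw head is at (517,217), and its hole leans towards the robot.

```bash
cat >> h.py <<'E'
from scipy.spatial.transform import Rotation as R
np.set_printoptions(precision=4,suppress=True)
def q2R(q): return R.from_quat([q[1],q[2],q[3],q[0]])
def frame(z,y):
    z=np.array(z,float);z/=np.linalg.norm(z);y=np.array(y,float);y-=z*(y@z);y/=np.linalg.norm(y)
    return R.from_matrix(np.stack([np.cross(y,z),y,z],1))
def plan(p,Rt,p0=None,R0=None):
    s=state();p0=np.array(s["tool_pos"]) if p0 is None else p0;R0=q2R(s["tool_rot"]) if R0 is None else R0
    d=R0.inv().apply(np.array(p)-p0)/.5;w=(R0.inv()*Rt).as_rotvec()/1.5
    n=max(np.linalg.norm(d)*.5/.0625,np.degrees(np.linalg.norm(w)*1.5)/10.7)
    print("t",round(s["time"],2),"cmd",np.round(d,4),np.round(w,4),"rows",round(n,1))
E
python3 - <<'E'
from h import *
s=state();Rt=q2R(s["tool_rot"]);p=np.array(s["tool_pos"])
f=grab_frame("wrist");T=f["world_from_camera"];print("cam in tool",Rt.inv().apply(T[:3,3]-p),"look",Rt.inv().apply(-T[:3,2]),"up",Rt.inv().apply(T[:3,1]),f["intrinsics"])
for c in("top","scene"):
    W=cloud(np.load(c+"0.npz"))
    m=(np.hypot(W[...,0]-.55,W[...,1]-.353)<.035)&(W[...,2]>.125)
    P=W[m];t=P[P[:,2]>.152];print(c,"head",len(P),P.min(0),P.max(0),"top",len(t),t.mean(0),t.min(0),t.max(0))
    m=(np.abs(W[...,0]-.716)<.04)&(np.abs(W[...,1]+.047)<.045)&(W[...,2]>.1)
    P=W[m];print("screw",len(P),P.min(0),P.max(0))
    m=(W[...,0]>.58)&(W[...,0]<.68)&(W[...,1]>.3)&(W[...,1]<.38)&(W[...,2]>.02)
    P=W[m];print("small",len(P),P.min(0),P.max(0))
zt=np.array([-.5,0,.866]);h=np.array([.716,-.048,.14])
plan(h+zt*.19,frame(-zt,[1,0,0]))
E
```

```text
cam in tool [ 0.0801  0.0002 -0.1439] look [-0.3127  0.0002  0.9498] up [0.9498 0.0008 0.3127] [[323.8905   0.     255.5584]
 [  0.     323.8905 196.2814]
 [  0.       0.       1.    ]]
top head 174 [0.5366 0.3388 0.1274] [0.5645 0.3679 0.1615] top 139 [0.5513 0.3532 0.1582] [0.5372 0.3399 0.1522] [0.5645 0.3679 0.1615]
screw 475 [ 0.6946 -0.0919  0.1217] [ 0.7411 -0.0298  0.1669]
small 131 [0.5808 0.3387 0.0207] [0.6799 0.3787 0.0896]
scene head 190 [0.5357 0.3391 0.1266] [0.5695 0.3689 0.1621] top 92 [0.5557 0.3537 0.1585] [0.5357 0.3396 0.152 ] [0.5695 0.3672 0.1621]
screw 479 [ 0.695  -0.0858  0.1197] [ 0.7449 -0.0295  0.167 ]
small 333 [0.58   0.3322 0.0201] [0.6452 0.3798 0.1019]
t 1.05 cmd [-1.192  -0.8882 -0.1465] [-0.3059 -0.209   0.7801] rows 11.9
```

jog_arm --motion "60 -0.12 -0.09 -0.015 -0.03 -0.02 0.08; 60 -0.24 -0.18 -0.03 -0.06 -0.04 0.16; 60 -0.33 -0.25 -0.04 -0.09 -0.06 0.24; 60 -0.42 -0.32 -0.053 -0.12 -0.08 0.32; 60 -0.51 -0.38 -0.063 -0.15 -0.10 0.40"

```text
time: 1.68
tool_pos: [0.3923, 0.3169, 0.2628]
tool_rot: [0.094, 0.466, 0.875, 0.096]
contact_force: [1.0, -0.1, -0.3]
gripper_width: 0.602
grasp_force: 0.0
```

```bash
python3 - <<'E'
from h import *
print(state()["tool_pos"],state()["joint_pos"])
zt=np.array([-.5,0,.866]);h=np.array([.716,-.048,.14])
plan(h+zt*.19,frame(-zt,[1,0,0]))
E
```

```text
[0.3923 0.3169 0.2628] [ 0.5703 -0.4385  2.0031 -0.0713  1.3172 -0.0128]
t 1.68 cmd [-0.8649 -0.0136 -0.0235] [-0.1569 -0.1036  0.378 ] rows 6.9
```

jog_arm --motion "60 -0.865 -0.014 -0.024 -0.157 -0.104 0.378; 60 -0.865 -0.014 -0.024 -0.157 -0.104 0.378; 60 -0.865 -0.014 -0.024 -0.157 -0.104 0.378; 60 -0.865 -0.014 -0.024 -0.157 -0.104 0.378; 60 -0.865 -0.014 -0.024 -0.157 -0.104 0.378"

```text
time: 2.3
tool_pos: [0.5579, 0.054, 0.2929]
tool_rot: [0.183, 0.682, 0.684, 0.182]
contact_force: [1.6, 0.2, 0.3]
gripper_width: 0.601
grasp_force: 0.0
```

```bash
python3 - <<'E'
from h import *
print(state()["joint_pos"])
zt=np.array([-.5,0,.866]);h=np.array([.716,-.048,.14])
plan(h+zt*.19,frame(-zt,[1,0,0]))
E
```

```text
[-0.0485 -0.4795  2.0267  0.0278  1.0724 -0.0589]
t 2.3 cmd [-0.2045  0.1202  0.0427] [-0.0006 -0.0001  0.0024] rows 1.9
```

jog_arm --motion "60 -0.2 0.12 0.04 0 0 0.002; 60 -0.2 0.12 0.04 0 0 0.002; 60 -0.2 0.12 0.04 0 0 0.002; 60 -0.2 0.12 0.04 0 0 0.002; 60 -0.2 0.12 0.04 0 0 0.002"

```text
time: 2.92
tool_pos: [0.6194, -0.043, 0.305]
tool_rot: [0.182, 0.682, 0.684, 0.182]
contact_force: [-0.6, -0.9, 0.0]
gripper_width: 0.603
grasp_force: 0.0
```

```bash
python3 - <<'E'
from h import *
print(state()["joint_pos"],state()["tool_pos"])
f=grab_frame("wrist");np.savez("w1.npz",**f)
for t in("screw_hole","screw_seat","vise"):
    print(t,[(round(d["p"],2),np.round(d["at"],4)) for d in place_of("wrist",t)])
W=cloud(f)
np.save("w1c.npy",W)
cv2.imwrite("pics/b.png",cv2.resize(f["color"],(800,600))[...,::-1])
E
```

```text
[-0.2442 -0.3184  1.8891  0.1389  1.0669 -0.2823] [ 0.6194 -0.043   0.305 ]
screw_hole [(0.85, array([ 0.7194, -0.0481,  0.1404]))]
screw_seat [(0.69, array([ 0.7114, -0.0574,  0.1556]))]
vise [(0.81, array([ 0.7297, -0.2089,  0.0044]))]
```

View pics/b.png

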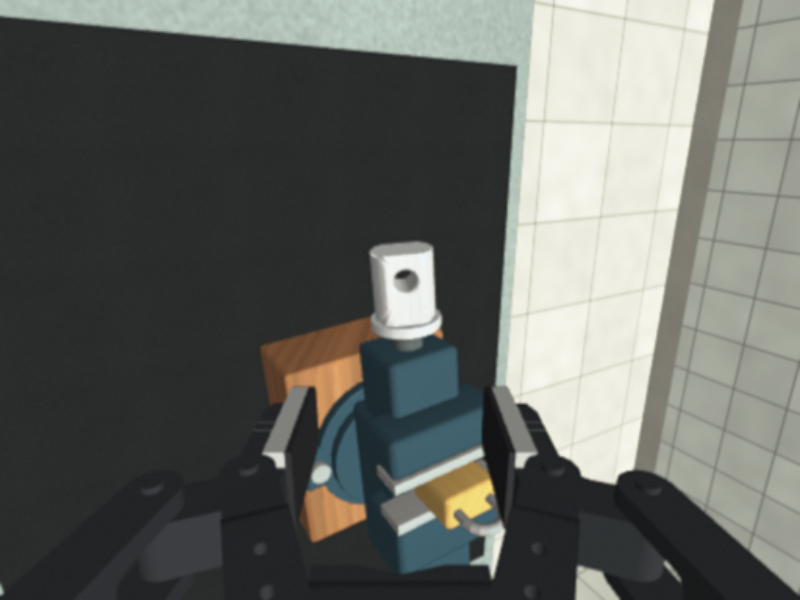

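The wrist view shows the screw head at x 371–436, y 243–320, with the hole at (405,281) on the milled flat. Next I'll fit the flat and the barrel.

```bash
python3 - <<'E'
from h import *
from scipy.optimize import least_squares
f=dict(np.load("w1.npz"));W=np.load("w1c.npy");C=f["color"]
u0,v0,u1,v1=236,155,282,206
m=np.zeros((384,512),bool);m[v0:v1,u0:u1]=1
m&=(np.hypot(W[...,0]-.716,W[...,1]+.048)<.05)&(W[...,2]>.11)&(W[...,2]<.18)
g=cv2.cvtColor(C,cv2.COLOR_RGB2GRAY);bright=m&(g>110)
P=W[bright];print(len(P),P.min(0),P.max(0))
# model: axis point (x0 at y=-.048), heading a, z0; surface = min(cyl r21, flat 17 along n(tilt))
def res(q,P,full=False):
    x0,z0,a,t,dz=q; ax=np.array([np.sin(a),-np.cos(a),0]) # vise x
    ly=np.array([np.cos(a),np.sin(a),0])  # vise y
    D=P-np.array([x0,-.048,z0]);Y=D@ly;Z=D[:,2]
    n=-np.sin(t)*Y+np.cos(t)*Z; cyl=np.hypot(Y,Z)-.021; fl=n-.017
    r=np.maximum(cyl,fl)
    return r
def full(q): return np.r_[res(q,P[k])/.001,(q[1]-.14)/.002]
D=P-np.array([.716,-.048,0]);k=(np.abs(D[:,1])<.05)&(P[:,1]>-.074)&(P[:,1]<-.032)
for t0 in(.4,.55,.7):
    s=least_squares(full,[.716,.14,.08,t0,0],loss="soft_l1");print(s.cost,s.x,np.degrees(s.x[2:4]),k.sum(),np.median(np.abs(full(s.x))))
q=s.x
# hole rim: dark pixels in the flat
dark=m&(g<g[bright].mean()*.65);n,l,st,c=cv2.connectedComponentsWithStats(dark[v0:v1,u0:u1].astype(np.uint8))
K=f["intrinsics"];T=f["world_from_camera"]
for i in range(1,n):
    if st[i,4]>8:
        u,v=c[i]+[u0,v0];d=T[:3,:3]@np.array([(u-K[0,2])/K[0,0],-(v-K[1,2])/K[1,1],-1]);o=T[:3,3]
        nn=np.array([-np.sin(q[3])*np.cos(q[2]),-np.sin(q[3])*np.sin(q[2]),np.cos(q[3])]);p0=np.array([q[0],-.048,q[1]])+nn*.017
        print("dark",st[i],u,v,"on flat",o+d*((p0-o)@nn/(d@nn)))
np.set_printoptions(linewidth=250);print(g[164:196,240:280:1][::2])
E
```

```text
1845 [ 0.6942 -0.0813  0.122 ] [ 0.7424 -0.0297  0.1625]
1365.9613701907126 [0.7167 0.1411 0.0638 0.4287 0.    ] [ 3.6532 24.5607] 1454 0.469909563646842
1365.961318315128 [0.7167 0.1411 0.0638 0.4286 0.    ] [ 3.653  24.5572] 1454 0.46986549402296823
1365.961317925209 [0.7167 0.1411 0.0638 0.4286 0.    ] [ 3.653  24.5572] 1454 0.46986621104683557
dark [  1   9   9  42 171] 240.3450292397661 184.97076023391813 on flat [ 0.6924 -0.0544  0.1486]
dark [23 19  8 12 63] 262.76190476190476 179.5873015873016 on flat [ 0.7131 -0.0492  0.1581]
[[179 163 157 154 157 191 216 222 222 225 231 233 236 239 239 240 241 241 241 241 240 241 242 242 241 241 241 242 242 242 242 242 242 240 238 234 211 121  49  41]
 [129 139 158 177 185 192 219 236 243 244 244 243 242 242 243 243 243 243 243 242 241 241 243 243 240 240 240 241 243 244 245 244 242 241 238 235 213 125  53  40]
 [123 130 149 167 192 221 229 232 238 242 244 243 242 242 243 243 243 243 243 242 242 241 243 243 241 240 240 240 242 242 244 243 242 240 238 235 218 134  60  42]
 [121 128 142 158 173 202 227 239 243 243 243 243 243 242 243 243 244 
[... 1349 characters left out ...]
38 239 241 242 242 241 240 238 234 209 121  49]
 [111 118 126 136 147 156 174 210 237 242 243 242 243 243 243 243 242 240 239 237 235 231 231 235 239 239 239 238 238 238 240 242 243 241 240 238 234 210 125  53]
 [107 117 123 132 143 156 170 199 230 241 242 242 243 242 241 241 241 241 242 242 242 240 239 240 241 240 239 238 237 238 240 243 243 241 240 238 235 216 134  61]
 [103 116 120 127 141 153 169 199 226 240 242 242 242 242 241 241 241 241 242 242 242 241 239 240 241 240 239 238 237 238 240 244 243 242 240 238 237 219 136  61]
 [102 114 120 127 138 150 167 195 228 238 242 242 242 242 241 241 241 240 242 242 242 241 239 239 241 240 239 238 237 238 240 242 242 241 240 240 237 222 149  73]]
```

```bash
python3 - <<'E'
from h import *
from scipy.optimize import least_squares
f=dict(np.load("w1.npz"));W=np.load("w1c.npy")
v,u=np.mgrid[:384,:512]
hole=np.hypot(u-259.5,v-179.2)<11
fl=(u>249)&(u<271)&(v>162)&(v<194)&~hole
P=W[fl];P=P[~np.isnan(P[:,0])]
for _ in range(4):
    c=P.mean(0);n=np.linalg.svd(P-c)[2][2];n*=np.sign(n[2]);d=(P-c)@n;P=P[np.abs(d)<2.5*d.std()+1e-4]
print("plane",len(P),n,"std",d.std(),"tilt",np.degrees(np.arccos(n[2])),"az",np.degrees(np.arctan2(n[1],n[0])))
K=f["intrinsics"];T=f["world_from_camera"];o=T[:3,3];r=T[:3,:3]@np.array([(259.5-K[0,2])/K[0,0],-(179.2-K[1,2])/K[1,1],-1])
s=o+r*((c-o)@n/(r@n));print("seat",s,"hole",s-.017*n)
al=(u>232)&(u<282)&(v>160)&(v<196)&~hole&(W[...,2]>.118)&(np.abs(W[...,0]-.717)<.03)
Q=W[al]
def res(q):
    x0,z0,a,t,r,h=q;D=Q-[x0,-.048,z0];Y=D[:,0]*np.cos(a)+D[:,1]*np.sin(a);Z=D[:,2]
    return np.r_[np.maximum(np.hypot(Y,Z)-r,-np.sin(t)*Y+np.cos(t)*Z-h)/.001,(r-.021)/.0003,(h-.017)/.0003]
q=least_squares(res,[.717,.14,.065,.5,.021,.017],loss="soft_l1");print(len(Q),q.cost,q.x,np.degrees(q.x[2:4]))
for t in np.radians([24,28,32,36,40]):
    qq=least_squares(lambda p:res([p[0],p[1],p[2],t,.021,.017]),[.717,.14,.065],loss="soft_l1");print(np.degrees(t),qq.cost,qq.x)
# screw direction from edge points: head and vise origin
W0=cloud(np.load("top0.npz"));print("rows depth profile")
row=178
for rr in(164,192): print([(int(uu),np.round(W[rr,uu]*1000,0).tolist()) for uu in range(236,282,3)])
E
```

```text
plane 272 [-0.4181 -0.0354  0.9077] std 0.0007271338876332909 tilt 24.806861862357472 az -175.16095253384924
seat [ 0.71   -0.0487  0.1569] hole [ 0.7171 -0.0481  0.1415]
998 452.48655312774986 [0.7164 0.1415 0.0604 0.4233 0.0208 0.0166] [ 3.4626 24.2536]
24.000000000000004 454.5788637574606 [0.7166 0.1411 0.0604]
28.0 486.120971468586 [0.7165 0.1411 0.0574]
32.0 579.6776501159321 [0.7165 0.1411 0.0573]
36.0 704.6250182150713 [0.7163 0.1412 0.0536]
40.0 836.801390785014 [0.7162 0.1412 0.0516]
rows depth profile
[(236, [760.0, -68.0, 2.0]), (239, [694.0, -34.0, 142.0]), (242, [696.0, -33.0, 147.0]), (245, [697.0, -33.0, 150.0]), (248, [699.0, -33.0, 152.0]), (251, [701.0, -33.0, 155.0]), (254, [704.0, -33.0, 155.0]), (257, [707.0, -33.0, 156.0]), (260, [710.0, -33.0, 157.0]), (263, [713.0, -33.0, 159.0]), (266, [715.0, -33.0, 161.0]), (269, [718.0, -33.0, 161.0]), (272, [722.0, -34.0, 161.0]), (275, [727.0, -35.0, 159.0]), (278, [836.0, -76.0, 3.0]), (281, [843.0, -78.0, 1.0])]
[(236, [759.0, -112.0, 3.0]), (239, [698.0, -67.0, 133.0]), (242, [697.0, -64.0, 143.0]), (245, [697.0, -62.0, 150.0]), (248, [700.0, -62.0, 151.0]), (251, [703.0, -62.0, 152.0]), (254, [705.0, -62.0, 154.0]), (257, [708.0, -62.0, 156.0]), (260, [711.0, -63.0, 157.0]), (263, [714.0, -63.0, 157.0]), (266, [716.0, -63.0, 159.0]), (269, [719.0, -62.0, 162.0]), (272, [723.0, -64.0, 160.0]), (275, [726.0, -64.0, 161.0]), (278, [837.0, -124.0, 2.0]), (281, [843.0, -125.0, 3.0])]
```

```bash
python3 - <<'E'
from h import *
plan([.5515,.3535,.22],frame([0,0,-1],[.97,-.24,0]))
E
```

```text
t 3.12 cmd [ 0.7938 -0.2016  0.0804] [ 0.3461 -0.0422  0.1594] rows 6.6
```

jog_arm --motion "60 0.794 -0.202 0.08 0.346 -0.042 0.159; 60 0.794 -0.202 0.08 0.346 -0.042 0.159; 60 0.794 -0.202 0.08 0.346 -0.042 0.159; 60 0.794 -0.202 0.08 0.346 -0.042 0.159; 60 0.794 -0.202 0.08 0.346 -0.042 0.159"

```text
time: 3.75
tool_pos: [0.5681, 0.2595, 0.2399]
tool_rot: [-0.0, 0.788, 0.616, 0.0]
contact_force: [0.4, 0.6, 0.1]
gripper_width: 0.598
grasp_force: 0.0
```

```bash
python3 - <<'E'
from h import *
plan([.5515,.3535,.22],frame([0,0,-1],[.97,-.24,0]))
E
```

```text
t 3.75 cmd [ 0.1745 -0.0775  0.0399] [-0.     -0.0001 -0.0002] rows 1.6
```

jog_arm --motion "60 0.1 -0.045 0.02 0 0 0; 60 0.174 -0.078 0.04 0 0 0; 60 0.174 -0.078 0.04 0 0 0; 60 0.174 -0.078 0.04 0 0 0; 60 0.174 -0.078 0.04 0 0 0"

```text
time: 4.38
tool_pos: [0.5521, 0.35, 0.2212]
tool_rot: [0.0, 0.788, 0.615, 0.0]
contact_force: [0.4, -0.2, 0.4]
gripper_width: 0.598
grasp_force: 0.0
```

```bash
python3 - <<'E'
from h import *
f=grab_frame("wrist");W=cloud(f);m=(np.hypot(W[...,0]-.5515,W[...,1]-.3535)<.028)&(W[...,2]>.127)&(W[...,2]<.17)
P=W[m];t=P[P[:,2]>.153];print(len(P),P.min(0),P.max(0),"top",len(t),t.mean(0),t.min(0),t.max(0))
m=(np.hypot(W[...,0]-.5515,W[...,1]-.3535)<.05)&(W[...,2]>.075)&(W[...,2]<.115);print("rod",m.sum(),W[m].mean(0))
cv2.imwrite("pics/c.png",cv2.resize(f["color"],(800,600))[...,::-1])
plan([.5515,.3535,.13],frame([0,0,-1],[.97,-.24,0]))
E
```

```text
1796 [0.5352 0.3426 0.1276] [0.5652 0.3721 0.1628] top 1497 [0.5505 0.3584 0.1598] [0.5352 0.3426 0.153 ] [0.5651 0.3721 0.1628]
rod 40 [0.5524 0.3605 0.0823]
t 4.42 cmd [ 0.0066 -0.0032  0.1824] [ 0.0005 -0.0004 -0.0017] rows 1.5
```

View pics/c.png

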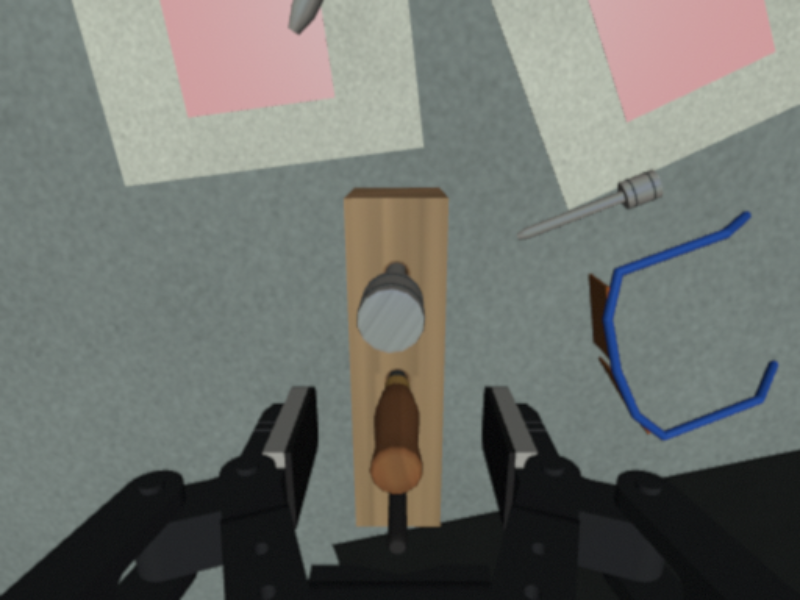

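The wrist view shows the bar head at (391,312) centred between the fingers along y, with the file handle and punch clear of them. Descending and gripping next.

jog_arm --motion "60 0.01 -0.004 0.1 0 0 -0.001; 60 0.01 -0.004 0.182 0 0 -0.001; 60 0.01 -0.004 0.182 0 0 -0.001; 10 0.01 -0.004 0.182 0 0 -0.001; 10 0.01 -0.004 0.182 0 0 -0.001"

```text
time: 5.05
tool_pos: [0.5524, 0.3566, 0.1325]
tool_rot: [0.0, 0.787, 0.616, 0.002]
contact_force: [0.3, -0.5, 1.8]
gripper_width: 0.33
grasp_force: 59.6
```

jog_arm --motion "10 0 0 0 0 0 0; 10 0 0 0 0 0 0; 10 0 0 0 0 0 0; 10 0 0 -0.02 0 0 0; 10 0 0 -0.04 0 0 0"

```text
time: 5.68
tool_pos: [0.5508, 0.356, 0.1492]
tool_rot: [0.0, 0.787, 0.617, -0.0]
contact_force: [3.1, 1.0, -4.6]
gripper_width: 0.33
grasp_force: 59.4
```

```bash
python3 - <<'E'
from h import *
s=state();print({k:np.round(s[k],4) for k in s})
E
```

```text
{'time': np.float64(5.675), 'joint_pos': array([ 0.4605,  0.1843,  1.6099, -0.0003,  1.3477,  0.7025]), 'joint_vel': array([-0.0008, -0.0744, -0.0616,  0.0022,  0.1364,  0.0007]), 'joint_efforts': array([  0.8985, -45.3997, -36.2325,   0.4048,   0.7623,   0.0035]), 'tool_pos': array([0.5508, 0.356 , 0.1492]), 'tool_rot': array([ 0.0001,  0.7873,  0.6166, -0.0002]), 'contact_force': array([ 3.1192,  1.0325, -4.6396]), 'ft_torque': array([ 0.0523, -0.6805,  0.0079]), 'grasp_force': np.float64(59.3661), 'gripper_width': np.float64(0.3302)}
```

jog_arm --motion "10 0 0 -0.05 0 0 0; 10 0 0 -0.13 0 0 0; 10 0 0 -0.24 0 0 0; 10 0 0 -0.34 0 0 0; 10 0 0 -0.36 0 0 0"

```text
time: 6.3
tool_pos: [0.5517, 0.357, 0.3353]
tool_rot: [0.0, 0.787, 0.617, 0.004]
contact_force: [0.2, 0.6, -2.5]
gripper_width: 0.329
grasp_force: 60.4
```

```bash
cat >> h.py <<'E'
t=np.radians(25);a=.06
n=np.array([-np.sin(t)*np.cos(a),-np.sin(t)*np.sin(a),np.cos(t)]);hole=np.array([.717,-.048,.1405])
Rin=frame(-n,[1,a,0])
E
python3 - <<'E'
from h import *
plan(hole+n*.19,Rin)
E
```

```text
t 6.3 cmd [-0.7552  0.3614  0.043 ] [-0.2847  0.0409 -0.1985] rows 6.7
```

jog_arm --motion "10 -0.08 0.04 0.005 -0.03 0.004 -0.02; 10 -0.19 0.09 0.01 -0.08 0.01 -0.05; 10 -0.3 0.144 0.016 -0.13 0.018 -0.09; 10 -0.4 0.192 0.022 -0.18 0.025 -0.12; 10 -0.5 0.24 0.028 -0.22 0.03 -0.15"

```text
time: 6.92
tool_pos: [0.606, 0.0833, 0.3124]
tool_rot: [0.114, 0.702, 0.693, 0.118]
contact_force: [1.3, -0.4, -2.6]
gripper_width: 0.328
grasp_force: 60.3
```

```bash
python3 - <<'E'
from h import *
plan(hole+n*.19,Rin)
E
```

```text
t 6.92 cmd [-0.2716  0.0622  0.0186] [-0.0712  0.0135 -0.0461] rows 2.2
```

jog_arm --motion "10 -0.1 0.022 0.007 -0.025 0.005 -0.018; 10 -0.2 0.045 0.014 -0.05 0.01 -0.033; 10 -0.272 0.062 0.019 -0.071 0.0135 -0.046; 10 -0.272 0.062 0.019 -0.071 0.0135 -0.046; 10 -0.272 0.062 0.019 -0.071 0.0135 -0.046"

```text
time: 7.55
tool_pos: [0.6371, -0.0511, 0.3134]
tool_rot: [0.148, 0.67, 0.71, 0.158]
contact_force: [0.4, 0.9, -2.8]
gripper_width: 0.33
grasp_force: 60.3
```

```bash
python3 - <<'E'
from h import *
s=state();Rt=q2R(s["tool_rot"]);p=np.array(s["tool_pos"]);print(p,Rt.as_matrix()[:,2],s["contact_force"])
f=grab_frame("wrist");np.savez("w2.npz",**f);W=cloud(f)
print([(c,t,round(d["p"],2),np.round(d["at"],4)) for c in("wrist",) for t in("screw_hole","screw_seat","tommy_bar") for d in place_of(c,t)])
# bar points in tool frame
L=Rt.inv().apply((W.reshape(-1,3)-p)).reshape(W.shape)
m=(np.abs(L[...,0])<.03)&(np.abs(L[...,1])<.03)&(L[...,2]>.012)&(L[...,2]<.125)
for z in np.arange(.015,.125,.012):
    k=m&(np.abs(L[...,2]-z)<.006)
    if k.sum()>3:
        Q=L[k];print(round(z,3),k.sum(),"x",np.percentile(Q[:,0],[5,50,95])*1e3,"y",np.percentile(Q[:,1],[5,50,95])*1e3)
cv2.imwrite("pics/d.png",cv2.resize(f["color"],(800,600))[...,::-1])
plan(hole+n*.19,Rin)
E
```

```text
[ 0.6371 -0.0511  0.3134] [ 0.4208  0.026  -0.9068] [ 0.4006  0.8593 -2.7577]
[('wrist', 'screw_hole', 0.98, array([ 0.7235, -0.0502,  0.139 ])), ('wrist', 'screw_seat', 0.83, array([ 0.7113, -0.0544,  0.1546])), ('wrist', 'tommy_bar', 0.7, array([ 0.6876, -0.0482,  0.2072]))]
0.027 64 x [2.4501 4.4679 5.1818] y [-3.649   0.456   4.5733]
0.039 136 x [1.2085 3.9662 4.9502] y [-4.6604  0.4426  5.3914]
0.051 112 x [0.1704 3.7262 4.69  ] y [-4.8402  0.4137  5.5599]
0.063 96 x [0.8345 3.6011 4.469 ] y [-4.5695  0.393   5.2039]
0.075 86 x [-0.0062  3.3381  4.2123] y [-5.1102  0.363   5.32  ]
0.087 75 x [0.3342 3.0938 4.0264] y [-4.9994  0.3371  5.5394]
0.099 56 x [0.1231 3.0635 3.8224] y [-5.1431 -0.4527  5.0314]
0.111 10 x [-0.6946  3.3187  3.7208] y [-1.7459  1.5186  5.2543]
t 7.75 cmd [-0.0047 -0.0042  0.0037] [ 0.0013 -0.0002 -0.0003] rows 0.1
```

View pics/d.png

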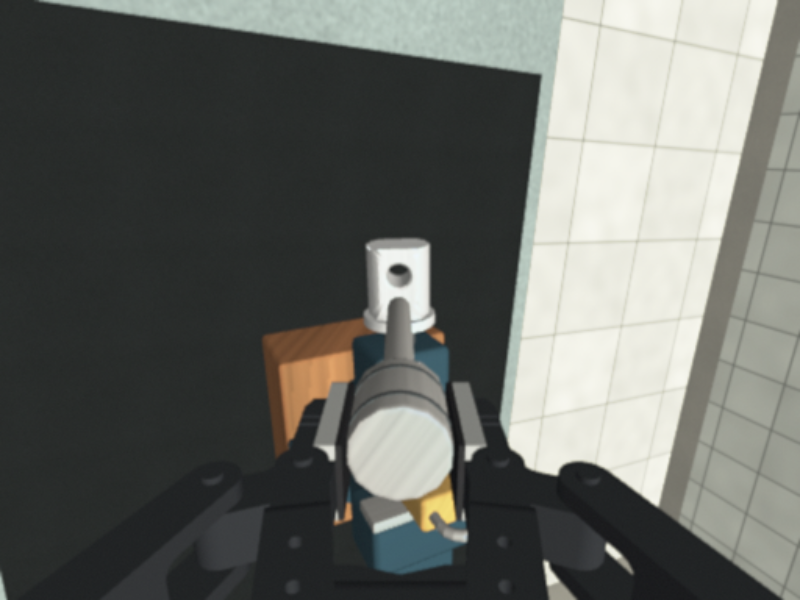

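The bar is held straight. Its tip is at about (399,303), and the hole is at (399,275) ahead of it. I'll compute the hole relative to the bar axis within this same camera frame.

```bash
python3 - <<'E'
from h import *
s=state();Rt=q2R(s["tool_rot"]);p=np.array(s["tool_pos"])
f=dict(np.load("w2.npz"));W=cloud(f);g=cv2.cvtColor(f["color"],cv2.COLOR_RGB2GRAY)
w=g[160:192,238:276].astype(int)
np.set_printoptions(linewidth=250);print(w[4:28:2,4:32])
v,u=np.mgrid[:384,:512];fl=(u>244)&(u<266)&(v>158)&(v<187)&(np.hypot(u-255.4,v-176)>10.5)
P=W[fl]
for _ in range(4):
    c=P.mean(0);nn=np.linalg.svd(P-c)[2][2];nn*=np.sign(nn[2]);d=(P-c)@nn;P=P[np.abs(d)<2.5*d.std()+1e-4]
print("normal",nn,np.degrees(np.arccos(nn[2])),len(P),d.std())
K=f["intrinsics"];T=f["world_from_camera"];o=T[:3,3]
for uv in((255.4,176),):
    r=T[:3,:3]@np.array([(uv[0]-K[0,2])/K[0,0],-(uv[1]-K[1,2])/K[1,1],-1]);S=o+r*((c-o)@nn/(r@nn))
    print("seat world",S,"tool",Rt.inv().apply(S-p),"n in tool",Rt.inv().apply(nn))
E
```

```text
[[228 234 240 242 244 243 242 242 242 243 243 243 243 243 241 241 242 243 241 239 239 240 242 243 244 244 242 241]
 [222 236 242 243 244 243 242 242 242 243 243 243 243 243 241 241 242 243 241 240 240 240 240 242 243 243 242 241]
 [221 239 243 243 244 244 242 239 236 228 213 196 187 183 185 206 222 233 239 240 240 240 240 241 242 243 242 240]
 [227 239 242 243 244 242 231 194 139  98  68  57  50  47  50  64  86 119 160 207 233 240 240 241 242 243 242 241]
 [225 239 242 243 241 231 186 104  47  39  41  41  43  43  41  41  38  43  67 115 176 227 239 241 242 243 242 240]
 [218 239 243 242 237 215 183 147 107  73  55  47  44  45  43  48  56  73  87 100 130 189 234 241 242 243 242 241]
 [215 239 243 244 239 208 190 190 183 170 149 129 117 109 103 105 104 106 103 101 116 162 224 239 241 243 242 240]
 [208 238 243 244 242 220 193 188 185 179 173 164 155 143 131 116 109 105 102 106 132 174 226 239 241 243 242 240]
 [213 236 241 243 245 242 221 195 183 178 172 164 154 142 131 116 107 104 109 137 170 207 236 240 242 243 242 241]
 [208 235 242 242 243 245 243 232 214 192 176 166 155 144 132 126 135 153 170 198 224 234 239 240 242 243 242 240]
 [203 236 242 242 241 243 242 243 242 239 233 229 220 209 206 215 222 226 231 236 238 238 238 240 242 243 242 241]
 [200 232 241 242 242 243 241 241 240 241 241 241 241 240 238 238 239 240 240 239 238 237 238 240 241 242 242 241]]
normal [-0.4261 -0.0302  0.9042] 25.28982366007725 235 0.000750984061677071
seat world [ 0.7103 -0.0489  0.1571] tool [-0.0029 -0.0014  0.1739] n in tool [-0.0043 -0.0031 -1.    ]
```

jog_arm --motion "10 -0.0054 -0.0036 0.03 0 0.013 0; 10 -0.0054 -0.0036 0.07 0 0.013 0; 10 -0.0054 -0.0036 0.1 0 0.013 0; 10 -0.0054 -0.0036 0.12 0 0.013 0; 10 -0.0054 -0.0036 0.135 0 0.013 0"

```text
time: 8.38
tool_pos: [0.6653, -0.0527, 0.2526]
tool_rot: [0.142, 0.668, 0.711, 0.165]
contact_force: [0.7, -0.6, -1.6]
gripper_width: 0.331
grasp_force: 60.4
```

```bash
python3 - <<'E'
from h import *
s=state();print(s["contact_force"],s["ft_torque"],s["tool_pos"])
f=grab_frame("wrist");np.savez("w3.npz",**f)
cv2.imwrite("pics/e.png",cv2.resize(f["color"][130:290,150:363],(800,600))[...,::-1])
E
```

```text
[ 0.6691 -0.5782 -1.5573] [-0.0514  0.4158 -0.0443] [ 0.6653 -0.0527  0.2526]
```

View pics/e.png

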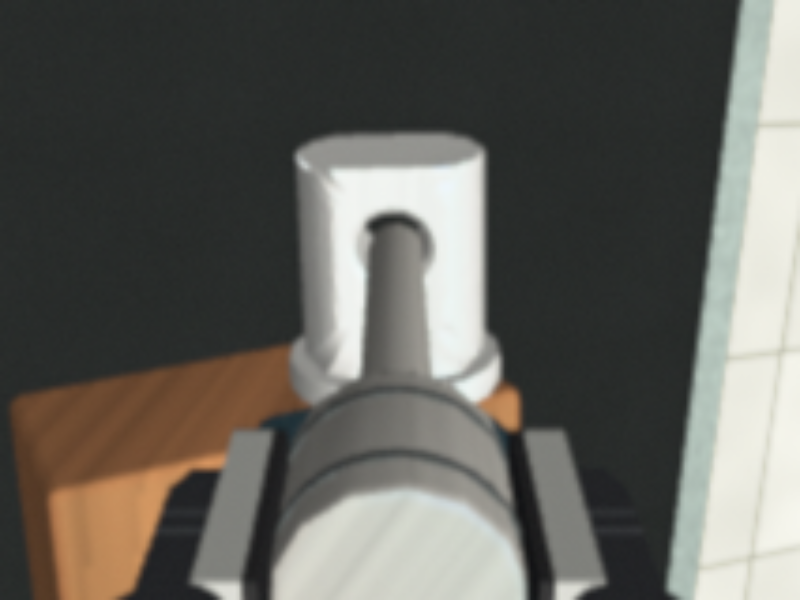

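The tip is inside the hole at (395,230) in the crop, centred, with no contact force. Pushing on.

jog_arm --motion "10 0 0 0.02 0 0 0; 10 0 0 0.045 0 0 0; 10 0 0 0.07 0 0 0; 10 0 0 0.09 0 0 0; 10 0 0 0.1 0 0 0"

```text
time: 9.05
tool_pos: [0.6862, -0.0505, 0.2072]
tool_rot: [0.142, 0.668, 0.711, 0.165]
contact_force: [-0.2, 0.4, -3.5]
gripper_width: 0.335
grasp_force: 60.4
```

jog_arm --motion "10 0 0 0.02 0 0 0; 10 0 0 0.04 0 0 0; 10 0 0 0.06 0 0 0; 10 0 0 0.07 0 0 0; 10 0 0 0.076 0 0 0"

```text
time: 9.68
tool_pos: [0.7024, -0.0489, 0.1737]
tool_rot: [0.142, 0.668, 0.711, 0.165]
contact_force: [-0.7, 0.0, -2.2]
gripper_width: 0.332
grasp_force: 60.4
```

```bash
python3 - <<'E'
from h import *
s=state();Rt=q2R(s["tool_rot"]);p=np.array(s["tool_pos"]);print(s["contact_force"],s["ft_torque"],p,"hole rel tool",Rt.inv().apply(hole-p),"z",Rt.as_matrix()[:,2])
f=grab_frame("wrist")
cv2.imwrite("pics/f.png",cv2.resize(f["color"][130:290,150:363],(800,600))[...,::-1])
E
```

```text
[-0.6832  0.0266 -2.1589] [-0.0437  0.3669 -0.004 ] [ 0.7024 -0.0489  0.1737] hole rel tool [-0.0007 -0.0009  0.0362] z [ 0.4228  0.0443 -0.9051]
```

View pics/f.png

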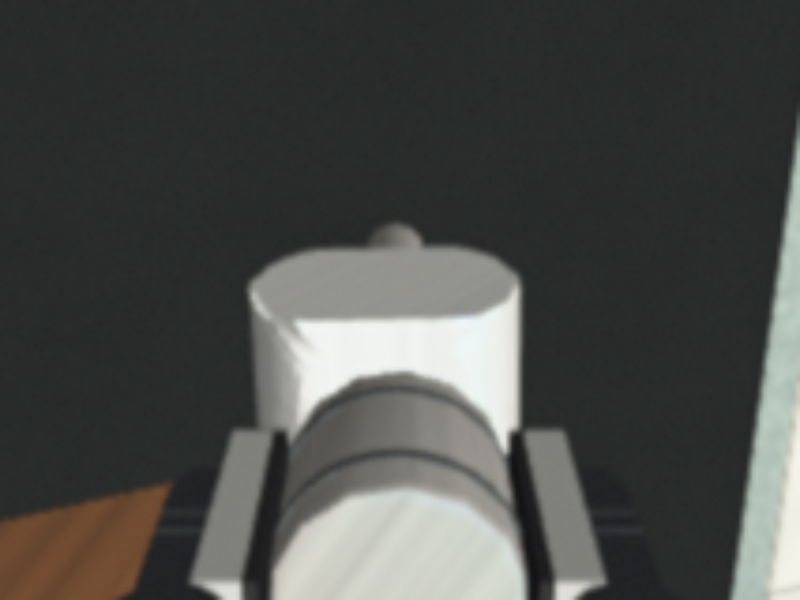

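The bar has come through the hole, with its tip visible at (395,235). The head is still about 12 mm off the flat, so I'll push the rest in small steps.

jog_arm --motion "10 0 0 0.01 0 0 0; 10 0 0 0.018 0 0 0; 10 0 0 0.021 0 0 0; 10 0 0 0.023 0 0 0; 10 0 0 0.023 0 0 0"

```text
time: 10.35
tool_pos: [0.7073, -0.0484, 0.1637]
tool_rot: [0.143, 0.668, 0.711, 0.165]
contact_force: [-0.3, -0.3, -2.8]
gripper_width: 0.336
grasp_force: 60.4
```

jog_arm --motion "10 0 0 0.001 0 0 0; 10 0 0 0.002 0 0 0; 10 0 0 0.003 0 0 0; 10 0 0 0.003 0 0 0; 10 0 0 0.003 0 0 0"

```text
time: 10.98
tool_pos: [0.7077, -0.0485, 0.1631]
tool_rot: [0.142, 0.668, 0.711, 0.165]
contact_force: [-5.2, 0.3, 2.2]
gripper_width: 0.326
grasp_force: 60.9
```

jog_arm --motion "10 0 0 0.001 0 0 0; 10 0 0 0.002 0 0 0; 10 0 0 0.003 0 0 0; 10 0 0 0.003 0 0 0; 10 0 0 0.003 0 0 0"

```text
time: 11.6
tool_pos: [0.7079, -0.0485, 0.163]
tool_rot: [0.142, 0.668, 0.712, 0.164]
contact_force: [-14.2, -1.0, 11.2]
gripper_width: 0.328
grasp_force: 62.2
```

```bash
python3 - <<'E'
from h import *
s=state();Rt=q2R(s["tool_rot"]);p=np.array(s["tool_pos"]);print(s["contact_force"],s["ft_torque"],p,"hole rel tool",Rt.inv().apply(hole-p))
f=grab_frame("wrist")
cv2.imwrite("pics/g.png",cv2.resize(f["color"][130:290,150:363],(800,600))[...,::-1])
E
```

```text
[-14.2397  -1.0174  11.1734] [0.0285 1.772  0.1043] [ 0.7079 -0.0485  0.163 ] hole rel tool [-0.0005 -0.0013  0.0243]
```

View pics/g.png

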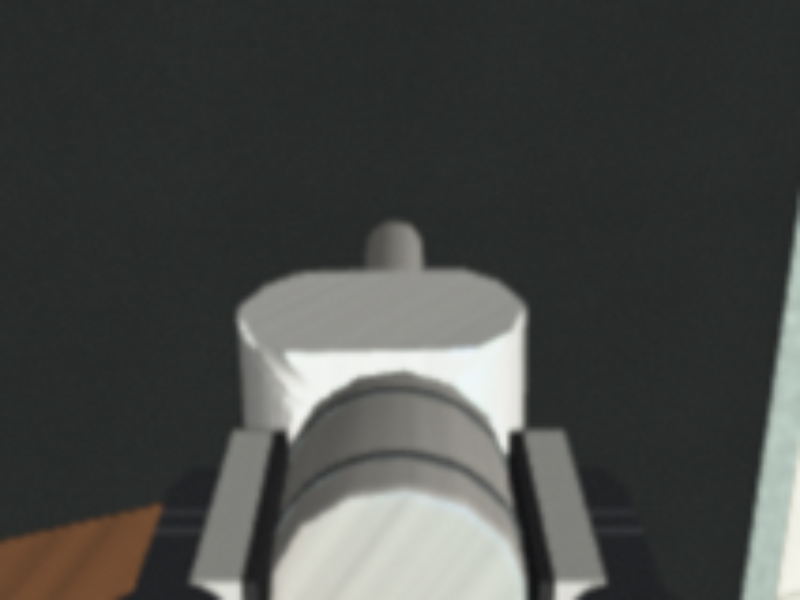

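Firm stop at about 18 N, with the head down on the flat. I'll release, back away, and check.

jog_arm --motion "10 0 0 -0.002 0 0 0; 60 0 0 -0.002 0 0 0; 60 0 0 -0.002 0 0 0; 60 0 0 -0.002 0 0 0; 60 0 0 -0.002 0 0 0"

```text
time: 12.28
tool_pos: [0.7082, -0.0483, 0.1619]
tool_rot: [0.143, 0.668, 0.711, 0.165]
contact_force: [0.6, 0.2, 0.1]
gripper_width: 0.603
grasp_force: 0.0
```

jog_arm --motion "60 0 0 -0.05 0 0 0; 60 0 0 -0.1 0 0 0; 60 0 0 -0.18 0 0 0; 60 0 0 -0.25 0 0 0; 60 0 0 -0.25 0 0 0"

```text
time: 12.9
tool_pos: [0.6564, -0.0543, 0.2799]
tool_rot: [0.146, 0.668, 0.711, 0.167]
contact_force: [0.2, -0.1, -0.3]
gripper_width: 0.6
grasp_force: 0.0
```

```bash
python3 - <<'E'
from h import *
s=state();print(s["contact_force"],s["tool_pos"])
f=grab_frame("wrist");W=cloud(f);d=(W-hole)@n;Y=W-hole-d[...,None]*n
k=(np.linalg.norm(Y,axis=-1)<.03)&(d>.045)&(d<.08);print("head top",k.sum(),np.median(d[k]),"centre",np.median(W[k],0))
P=W[k];P=P[np.abs((P-hole)@n-np.median(d[k]))<.003];nn=np.linalg.svd(P-P.mean(0))[2][2];print("normal",nn*np.sign(nn[2]))
# flat beside the head
ax=np.array([np.sin(a),-np.cos(a),0]);X=(W-hole)@ax;L=(W-hole)@np.cross(n,ax)
k2=(np.abs(L)<.010)&(X>-.0175)&(X<-.0155)&(d>.01)&(d<.025);print("flat",k2.sum(),np.median(d[k2]))
print([(t,round(q["p"],2),np.round(q["at"],4)) for t in("tommy_bar","bar_seat","screw_seat") for q in place_of("wrist",t)])
cv2.imwrite("pics/hh.png",cv2.resize(f["color"][100:292,128:384],(800,600))[...,::-1])
E
```

```text
[ 0.1904 -0.0758 -0.3179] [ 0.6564 -0.0543  0.2799]
head top 1074 0.051748000275702075 centre [ 0.6934 -0.0487  0.1864]
normal [-0.42   -0.022   0.9073]
flat 73 0.01594367155659141
[('tommy_bar', 0.92, array([ 0.7522, -0.0421,  0.0528])), ('bar_seat', 0.59, array([ 0.71  , -0.0476,  0.1601])), ('screw_seat', 0.91, array([ 0.7113, -0.0567,  0.1563]))]
```

View pics/hh.png

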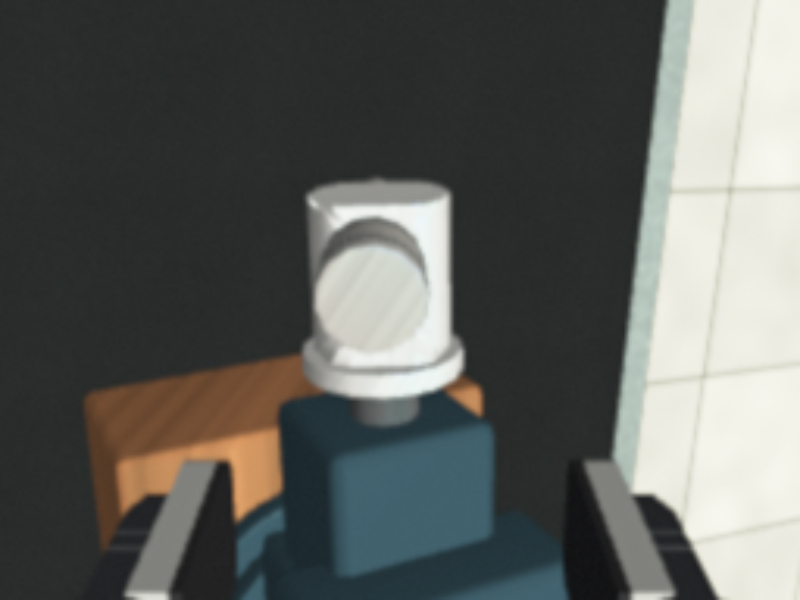

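The bar is home. Its head top is 51.7 mm above the hole centre; the flat fitted earlier plus the 34 mm head predicts 51.9 mm. The head's tilt matches the hole axis, and the gripper is clear.

```bash
python3 -c "
from plant import *
print(job_done())"
```

```text
the job is handed in; nothing more can be done
None
```

The tommy bar is out of the block and through the slanting hole with its head on the screw head (within about 0.5 mm by depth camera), released, and the job was handed in at about 13 s of the 38 s allowed.

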